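Find the housing that rattles

TASK

One of the three sealed brass housings has come off the line with its plunger loose inside. Pick them up and tip them end-down, about 30 degrees each way, to feel in which one the plunger slides, and lay that one flat in the middle of the grey reject tray; tip it like this before rejecting it, even if the other two have proved sound. Set any sound one you lifted back flat on the bench where you took it from, and drop none of them.

Things in the scene. Friction and masses are not known exactly. Their poses are not given: they have to be found in the camera images.
- housing_a: Sealed housing A: brass bar with black end caps, 150 long (x), 48 wide (y), 48 high (z); the three look the same. Origin: centre of the underside, 24 below the middle; both ends alike. All lie flat on the bench at the start, length along world x within 20 degrees. Each weighs 0.42 to 0.58 kg in all (weight does not tell), balanced about its middle unless the plunger is loose.
- housing_b: Sealed housing B: brass bar with black end caps, 150 long (x), 48 wide (y), 48 high (z); the three look the same. Origin as for A. One of the three (A, B or C, not told) has a loose 0.24 kg steel plunger, unseen, in a bore along x: it slides up to 45 either way of the middle once an end dips over about 10 degrees, and reaches the stop within 0.6 s at 30 degrees.
- housing_c: Sealed housing C: brass bar with black end caps, 150 long (x), 48 wide (y), 48 high (z); the three look the same. Origin as for A. In the loose one the plunger stays at its stop when the housing is levelled again, so the balance about the middle differs by about 0.21 N m after tipping one end down and then the other; in a sound one it does not change.
- tray_in (a point): Centre of the inner floor (5 above the bench) of the empty grey plastic reject tray, fixed left or right of the housings: 250 long (point's x) by 200 wide (y) outside, lips 7 more all round, walls 5 thick, 50 high over the bench, open on top. Not the dark steel basket of brass lock cylinders on the other side.
There are look-alikes about, which are no part of the job. Leave any purple or red look-alike of the housing_c alone.

How it is judged:
By the outcome, as a careful person would: the job done as asked, in the order asked, and still so for the second after the job is handed in, with the robot touching nothing.
It also fails if it takes over 72 s, if anything falls off the work surface, if the arm or the gripper's body presses on something with over 40 N, if the wrist force passes 120 N, or if a joint passes its speed limit or range.

ROBOT

A 7-joint arm with a two-finger parallel gripper is mounted at the origin on the work surface. World frame = base frame: x ahead of the robot, y to its left, z up, the work surface at z = 0. Lengths are in m, angles in rad, forces in N, time in s.
With the tool pointing down it reaches from about 0.425 to 0.925 m from the base axis. Payload 6.8 kg.
Tool frame: the origin (TCP) lies on the centre line of the jaws, within the pads' length; the fingertips stand 8 mm ahead of it and the grasp point (between the pads) lies 11 mm behind it (bot.tips_ahead is the distance from the TCP to the fingertips, in m); z points along the fingers, y is the line along which they close (so a half turn about z gives the same grasp; the last joint's range is limited). The gripper opens to 85 mm and grips with 20 to 120 N. Pads are 22 mm wide; open, the fingers measure 114 mm over their backs; the gripper's body (76 mm by 85 mm) begins 54 mm behind the grasp point. The pads swing forward as they close: fully open they stand 13 mm farther back than shut.
Start: joints at [-0.108, 0.477, 0.022, 1.555, -0.011, 1.109, -0.083], TCP at [0.675, 0, 0.239] pointing down, gripper open.
Joint ranges: [-2.96, 2.96], [-0.34, 2.1], [-1.41, 1.46], [0.24, 2.44], [-1.37, 4.51], [0.17, 1.92], [-2.96, 2.96]. Speed limits (rad/s): [2.39, 2.39, 3.14, 3.14, 3.14, 3.14, 3.14].

INTERFACE

Orientations are given as a unit quaternion [w, x, y, z].
In Python, from station import bot gives the robot as it stands.
- The arm moves only by the tool send_rows, never from a script. Its argument "deltas" is text: rows parted by semicolons, each of 4 numbers parted by spaces: the shift along the tool's x, y, z in m, then the turn about the tool's z in degrees. In form: x y z spin; .... A call has 1 to 5 rows; each row is the pose to reach, as a shift and turn from the pose commanded when the call began, along the tool's axes at that moment; what a row does not reach only later rows make up. A row lasts 1/10 s, in which the tool goes at most 50 mm and 8.59 degrees, less where a joint would pass 70% of its speed; a pose out of reach is approached as far as the arm can. A call with a gripper value outside its range is refused whole. "claw" is the opening, from 0 (shut) to 1 (fully open), set as the call begins (left out, the last holds). The fingers move at their own pace and stop on an object; "force" is the grip in N (left out, the last holds). Time passes only in rows, so rows that repeat a pose let the fingers close. It gives the time, the measured TCP pose, the force, the opening and the grip force at its end, in the units of the state.
- bot.get_obs(): the state, without advancing time (a new reading comes with each control period).
- bot.read_camera(name): name is "scene" or "side" or "wrist"; returns a dict with "img" (480x640x3 uint8, red, green, blue), "depth" (480x640 float32, m along the optical axis (not along the pixel's ray), 0 where there is no reading), "fx", "fy", "cx", "cy" (pixels), "camera_from_world" (4x4, takes a point from world to camera coordinates). Camera axes: x right, y up, looking along -z (the intrinsics and any distortion apply to the point x, -y, -z); pixel columns grow to the right and rows downward; lengths in m; the calibration is good to about 2 mm. The wrist camera is an equidistant fisheye: a pixel r from the principal point sees the ray r / f radians off the axis. A picture is of the moment at which its call begins.
- bot.hand_in(): hands the job in; it is judged then, once.
Trained networks look in a picture, given as the dict that the camera call returned (one of the last four; its "shot" number tells which), for a name from the list of things; names that differ only in an ending like _2 or _b are one class to them, and where a whole thing is asked for, a point or a joint stands for the part that bears it (a point fixed in the world has none). Each returns a list of dicts, best first, with "confidence" (0 to 1); they miss things now and then, are a little off and sometimes report something else, mostly with a low value. They report only what shows in the picture. A call takes as long as a camera call. They do not tell look-alikes from the thing itself.
- bot.masks_of(picture, query): "mask" (480x640 bool, what is visible of it).
- bot.landmark_of(picture, query): "xyz" ([x, y, z] in m, in world coordinates, good to about 4 mm: a listed point, or the origin of a listed thing).
The state is a dict: "t": time; "q": joint angles; "joint_vel": joint speeds; "joint_torque": joint torques, N m; "eef_pos": TCP position; "tool_rot": TCP orientation; "contact_force": force on the tool from outside, world axes, zero at the start; "torque": the same for the moment, N m; "gripper_width": opening from 0.0 (shut) to 1.0 (fully open); "grasp_force": force on a finger pad.
Only numpy, scipy, OpenCV 4.12 (cv2) and the standard library are available. Lean on these libraries where they do the work, as an engineer would, in place of code of your own. Each camera call takes 0.05 s, during which the arm holds its last target. There are 200 camera calls.

## Working session

There is one attempt and no reset: what is moved stays moved. The work goes in short steps, Python scripts to look and compute and a tool call to move; the robot and the scene stay as the last step left them, time stands still between calls to the robot, and variables do not carry over. Pictures are saved under pics/ and viewed, at most 10 in all, crops included, and the job is handed in when it is done.

Besides the shell and the picture viewer there is one more tool, called after "Call:" by a JSON object that holds its "api" and its "payload". send_rows: Moves the arm, as the interface text tells. Its arguments: {"type":"object","properties":{"deltas":{"type":"string"},"claw":{"type":"number"},"force":{"type":"number"}},"required":["deltas"]}

```bash
ls; mkdir -p pics; cat > h.py <<'E'
from station import bot
import numpy as np, cv2
def save(p,n,crop=None,s=1):
    im=p["img"][:,:,::-1]
    if crop: a,b,c,d=crop; im=im[b:d,a:c]
    cv2.imwrite("pics/"+n,cv2.resize(im,None,fx=s,fy=s,interpolation=cv2.INTER_CUBIC))
def cloud(p):
    v,u=np.mgrid[0:480,0:640]; d=p["depth"]
    c=np.stack([(u-p["cx"])/p["fx"]*d,-(v-p["cy"])/p["fy"]*d,-d,np.ones_like(d)],-1)
    return (c@np.linalg.inv(p["camera_from_world"]).T)[...,:3]
E
python3 - <<'E'
from h import *
print([x for x in dir(bot) if x[0]!='_'])
o=bot.get_obs(); print({k:np.round(v,3) for k,v in o.items()})
for c in ("scene","side"):
    p=bot.read_camera(c); save(p,c+"0.png"); P=cloud(p)
    for q in ("housing_a","tray_in"):
        for l in bot.landmark_of(p,q): print(c,q,"lm",round(l["confidence"],2),np.round(l["xyz"],3))
    for m in bot.masks_of(p,"housing_a"):
        k=m["mask"]&(p["depth"]>0); X=P[k]; v,u=np.nonzero(k)
        top=X[X[:,2]>np.percentile(X[:,2],95)-.008]
        (cx,cy),(w,h),a=cv2.minAreaRect((top[:,:2]*1000).astype(np.float32))
        print(c,"mask",round(m["confidence"],2),k.sum(),(int(u.mean()),int(v.mean())),"rect",np.round([cx,cy,w,h,a],1),"z",np.round(np.percentile(X[:,2],[5,95]),3),"rgb",p["img"][k].mean(0).astype(int))
E
```

```text
pics
['PlanningError', 'get_obs', 'hand_in', 'landmark_of', 'masks_of', 'read_camera', 'tips_ahead']
{'t': np.float64(0.0), 'q': array([-0.108,  0.478,  0.022,  1.556, -0.011,  1.109, -0.083]), 'joint_vel': array([ 0.   , -0.003,  0.001, -0.   ,  0.   ,  0.   , -0.   ]), 'joint_torque': array([-1.0000e-03, -5.9644e+01,  1.6080e+00, -2.8119e+01,  1.2000e-02,
        9.0000e-03,  0.0000e+00]), 'eef_pos': array([ 0.674, -0.   ,  0.238]), 'tool_rot': array([-0.001,  0.707,  0.707, -0.001]), 'contact_force': array([-0.882, -0.614,  0.199]), 'torque': array([ 0.064,  0.025, -0.069]), 'grasp_force': np.float64(0.0), 'gripper_width': np.float64(1.0)}
scene housing_a lm 0.95 [ 0.468  0.148 -0.005]
scene housing_a lm 0.84 [ 0.613 -0.146 -0.002]
scene housing_a lm 0.84 [ 0.515 -0.007  0.002]
scene housing_a lm 0.84 [ 0.339 -0.105 -0.001]
scene housing_a lm 0.62 [ 0.21   0.27  -0.002]
scene tray_in lm 0.97 [0.471 0.35  0.005]
scene mask 0.94 3467 (375, 340) rect [ 614.2 -147.3  150.1   51.     7. ] z [0.005 0.049] rgb [201 177  66]
scene mask 0.75 1791 (258, 270) rect [ 336.4 -106.6   47.8  153.
[... 329 characters left out ...]
.049] rgb [193 166  63]
side housing_a lm 0.7 [0.21  0.27  0.003]
side housing_a lm 0.68 [ 0.613 -0.146  0.001]
side housing_a lm 0.68 [ 0.336 -0.104 -0.   ]
side housing_a lm 0.67 [ 0.471  0.147 -0.002]
side tray_in lm 0.64 [ 0.613 -0.147  0.001]
side tray_in lm 0.6 [0.466 0.35  0.005]
side mask 0.93 4114 (394, 334) rect [211.5 270.7 149.6  51.4   7.8] z [0.003 0.049] rgb [133  72 154]
side mask 0.79 2680 (261, 272) rect [467.6 178.6 150.3 112.3   8.2] z [0.006 0.049] rgb [199 168  77]
side mask 0.58 1568 (242, 199) rect [ 615.3 -145.2  151.    56.4    5.4] z [0.006 0.049] rgb [195 164  76]
side mask 0.58 2020 (265, 230) rect [511.9  -8.5 149.7  52.2   8.5] z [0.005 0.049] rgb [198 167  77]
```

View pics/scene0.png

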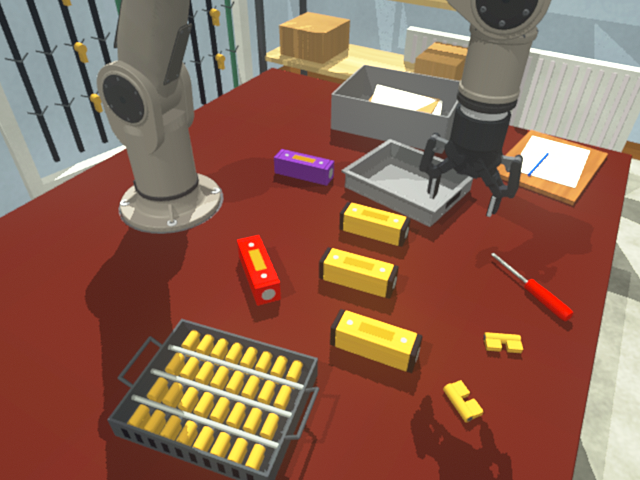

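View pics/side0.png

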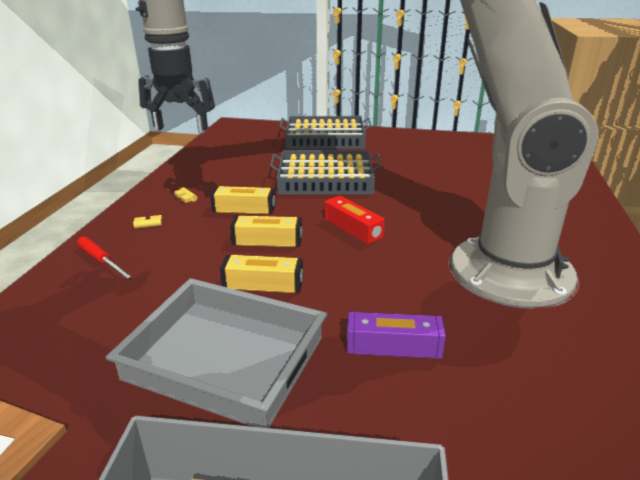

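Call:
{"api": "send_rows", "payload": {"deltas": "-0.04 0 0.03 8.5; -0.08 -0.002 0.05 17; -0.12 -0.004 0.07 25.5; -0.14 -0.006 0.08 34; -0.14 -0.006 0.08 42", "claw": 1, "force": 20}}

```text
t: 0.9
eef_pos: [0.6667, -0.1457, 0.1573]
tool_rot: [0.0, 0.916, 0.401, -0.002]
contact_force: [0.8, 0.1, 0.5]
gripper_width: 1.0
grasp_force: 0.0
```

Call:
{"api": "send_rows", "payload": {"deltas": "0 0 0.01 8.5; 0 0 0.02 17; 0 0 0.03 25.5; 0 0 0.04 34; 0 0 0.04 41"}}

```text
t: 1.4
eef_pos: [0.6681, -0.1395, 0.1177]
tool_rot: [-0.0, 0.998, 0.058, -0.001]
contact_force: [-0.3, -0.3, -0.7]
gripper_width: 0.998
grasp_force: 0.0
```

```bash
python3 - <<'E'
from h import *
o=bot.get_obs(); print({k:np.round(v,3) for k,v in o.items() if k in("t","eef_pos","tool_rot","contact_force","torque","q")})
p=bot.read_camera("scene"); P=cloud(p)
for m in bot.masks_of(p,"housing_a"):
    k=m["mask"]&(p["depth"]>0); X=P[k]; X=X[np.abs(X[:,2]-.048)<.004]
    (cx,cy),(w,h),a=cv2.minAreaRect((X[:,:2]*1000).astype(np.float32))
    v,u=np.nonzero(k); print((int(u.mean()),int(v.mean())),np.round([cx,cy,w,h,a],1),round(m["confidence"],2))
w=bot.read_camera("wrist")
a=cv2.resize(p["img"][190:390,210:460],(500,400)); b=cv2.resize(w["img"],(533,400))[:,116:416]
cv2.imwrite("pics/c1.png",np.hstack([a,b])[:,:,::-1])
E
```

```text
{'t': np.float64(1.4), 'q': array([-0.138,  0.638,  0.37 ,  1.652, -0.278,  0.906, -1.116]), 'eef_pos': array([ 0.668, -0.14 ,  0.118]), 'tool_rot': array([-0.   ,  0.998,  0.058, -0.001]), 'contact_force': array([-0.284, -0.328, -0.721]), 'torque': array([ 0.048,  0.033, -0.041])}
(303, 167) [212.6 265.6 149.3  55.3   7.8] 0.69
(370, 223) [467.9 143.7 141.   51.8   6.4] 0.61
(358, 272) [512.8 -13.8 148.4  49.8   8.6] 0.58
(258, 270) [ 336.9 -106.6   48.6  153.5   51.2] 0.56
(374, 340) [ 614.3 -147.7  150.2   50.2    7.3] 0.55
```

View pics/c1.png

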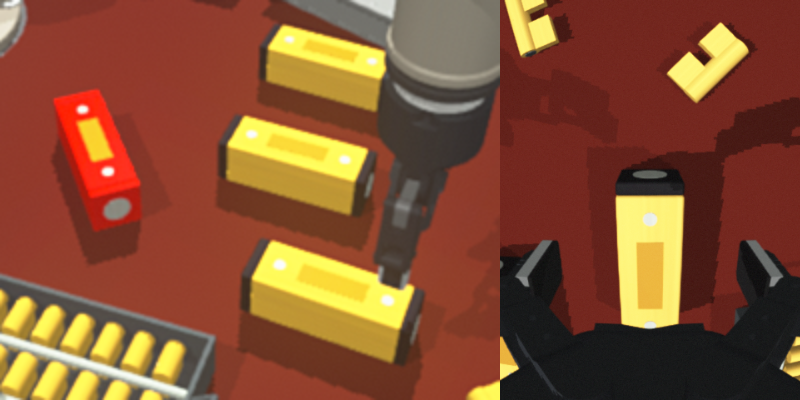

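Call:
{"api": "send_rows", "payload": {"deltas": "0 0 0.04 0; 0 0 0.08 0; 0 0 0.1 0; 0 0 0.1 0"}}

```text
t: 1.95
eef_pos: [0.6667, -0.1393, 0.0162]
tool_rot: [-0.001, 0.998, 0.063, -0.003]
contact_force: [-0.1, 0.4, -0.3]
gripper_width: 1.0
grasp_force: 0.0
```

Call:
{"api": "send_rows", "payload": {"deltas": "0 0 0 0; 0 0 0 0; 0 0 0 0; 0 0 0 0; 0 0 0 0", "claw": 0, "force": 20}}

```text
t: 2.45
eef_pos: [0.6705, -0.1403, 0.0214]
tool_rot: [0.0, 0.998, 0.061, 0.002]
contact_force: [-0.4, 0.1, 6.5]
gripper_width: 0.557
grasp_force: 22.8
```

Call:
{"api": "send_rows", "payload": {"deltas": "0 0 0 0; 0 0 0 0; 0 0 -0.005 0; 0 0 -0.01 0; 0 0 -0.015 0"}}

```text
t: 2.95
eef_pos: [0.6683, -0.1398, 0.0341]
tool_rot: [-0.0, 0.998, 0.061, -0.001]
contact_force: [0.4, -0.5, -5.1]
gripper_width: 0.561
grasp_force: 21.6
```

```bash
cat >> h.py <<'E'
def state(n=6):
    F=[];T=[]
    for _ in range(n):
        o=bot.get_obs(); F.append(o["contact_force"]);T.append(o["torque"]); p=bot.read_camera("side")
    print("t",round(float(o["t"]),2),"F",np.round(np.mean(F,0),2),"T",np.round(np.mean(T,0),3),"sd",np.round(np.std(T,0),3),"pos",np.round(o["eef_pos"],3),"w",round(float(o["gripper_width"]),3),"g",np.round(o["grasp_force"],1))
    return p
def tilt(p,xy,r=.1):
    "fit plane-ish tilt of brass faces near xy"
    P=cloud(p); im=p["img"].astype(int); b=(im[...,0]>120)&(im[...,1]>100)&(im[...,2]<150)&(im[...,0]-im[...,2]>60)&(p["depth"]>0)
    b&=(np.abs(P[...,1]-xy[1])<.05)&(np.abs(P[...,0]-xy[0])<r)&(P[...,2]>.004)&(P[...,2]<.25)
    X=P[b]; c=X.mean(0); u,s,v=np.linalg.svd(X-c); d=v[0]*np.sign(v[0][0])
    print("brass n",b.sum(),"c",np.round(c,3),"axis",np.round(d,3),"tilt deg",round(np.degrees(np.arcsin(d[2])),1),"yaw",round(np.degrees(np.arctan2(d[1],d[0])),1))
E
python3 - <<'E'
from h import *
p=state(4); tilt(p,(.614,-.147)); save(p,"s2.png",(150,120,350,260),4)
E
```

```text
t 3.1 F [ 0.45  0.38 -3.86] T [ 0.01  -0.223  0.009] sd [0.028 0.062 0.042] pos [ 0.669 -0.14   0.035] w 0.56 g 21.8
brass n 1238 c [ 0.605 -0.131  0.039] axis [0.991 0.108 0.073] tilt deg 4.2 yaw 6.2
```

View pics/s2.png

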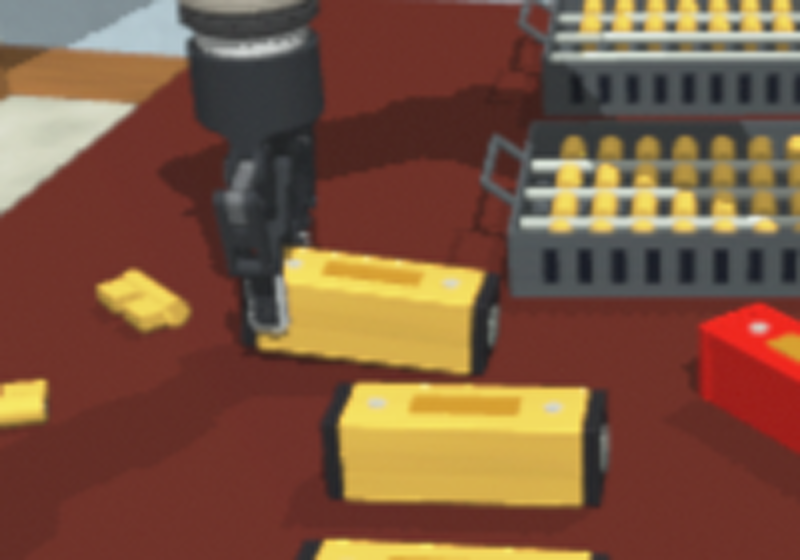

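Call:
{"api": "send_rows", "payload": {"deltas": "-0.003 0 -0.009 0; -0.007 0 -0.018 0; -0.012 0 -0.027 0; -0.018 0 -0.037 0; -0.029 0 -0.051 0"}}

```text
t: 3.65
eef_pos: [0.6398, -0.1433, 0.086]
tool_rot: [-0.0, 0.998, 0.061, 0.0]
contact_force: [-0.2, 0.2, -5.6]
gripper_width: 0.556
grasp_force: 21.9
```

Call:
{"api": "send_rows", "payload": {"deltas": "0 0 0 0; 0 0 0 0; 0 0 0 0; 0 0 0 0; 0 0 0 0"}}

```text
t: 4.15
eef_pos: [0.6405, -0.1433, 0.0851]
tool_rot: [-0.0, 0.998, 0.061, -0.0]
contact_force: [0.5, 0.7, -3.0]
gripper_width: 0.56
grasp_force: 22.3
```

```bash
python3 - <<'E'
from h import *
p=state(5); tilt(p,(.605,-.147)); save(p,"s3.png",(150,120,350,260),4)
E
```

```text
t 4.35 F [ 0.82  0.69 -3.05] T [ 0.187 -0.216 -0.051] sd [0.044 0.055 0.038] pos [ 0.64  -0.143  0.085] w 0.561 g 22.2
brass n 1297 c [ 0.589 -0.133  0.063] axis [0.866 0.083 0.493] tilt deg 29.5 yaw 5.5
```

View pics/s3.png

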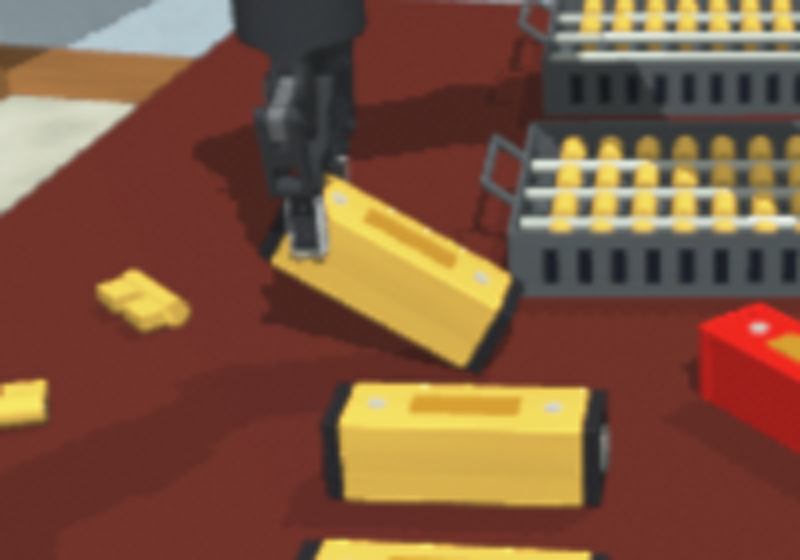

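Call:
{"api": "send_rows", "payload": {"deltas": "0 0 0 0; 0 0 0 0; 0 0 -0.008 0; 0 0 -0.015 0; 0 0 -0.015 0", "force": 120}}

```text
t: 4.9
eef_pos: [0.6409, -0.1441, 0.1017]
tool_rot: [0.0, 0.998, 0.061, 0.001]
contact_force: [0.3, 0.1, -5.0]
gripper_width: 0.547
grasp_force: 123.8
```

Call:
{"api": "send_rows", "payload": {"deltas": "0 0 0 0; 0 0 0 0; 0 0 0 0; 0 0 0 0; 0 0 0 0"}}

```text
t: 5.4
eef_pos: [0.6401, -0.1435, 0.1001]
tool_rot: [-0.0, 0.998, 0.061, -0.0]
contact_force: [-0.3, -0.0, -5.8]
gripper_width: 0.542
grasp_force: 123.8
```

```bash
python3 - <<'E'
from h import *
p=state(12); tilt(p,(.605,-.147))
E
```

```text
t 5.95 F [ 0.08  0.12 -5.66] T [ 0.017 -0.233  0.006] sd [0.025 0.024 0.02 ] pos [ 0.64  -0.144  0.1  ] w 0.549 g 123.8
brass n 1311 c [ 0.589 -0.133  0.077] axis [0.865 0.091 0.493] tilt deg 29.5 yaw 6.0
```

Call:
{"api": "send_rows", "payload": {"deltas": "0 0 0.007 0; 0 0 0.014 0; 0 0 0.015 0; 0 0 0.015 0"}}

```text
t: 6.4
eef_pos: [0.64, -0.1435, 0.0852]
tool_rot: [-0.0, 0.998, 0.061, -0.0]
contact_force: [-0.4, 0.2, -2.2]
gripper_width: 0.547
grasp_force: 124.3
```

Call:
{"api": "send_rows", "payload": {"deltas": "0 0 0 0; 0 0 0 0; 0.006 0 0.008 0; 0.012 0 0.016 0; 0.018 0 0.026 0", "force": 20}}

```text
t: 6.9
eef_pos: [0.6607, -0.1413, 0.0608]
tool_rot: [0.0, 0.998, 0.061, 0.002]
contact_force: [3.7, 0.7, 6.8]
gripper_width: 0.545
grasp_force: 121.6
```

Call:
{"api": "send_rows", "payload": {"deltas": "0.004 0 0.008 0; 0.008 0 0.018 0; 0.011 0 0.029 0; 0.011 0 0.039 0; 0.011 0 0.039 0"}}

```text
t: 7.4
eef_pos: [0.6745, -0.1393, 0.0229]
tool_rot: [0.0, 0.998, 0.061, 0.005]
contact_force: [5.9, 2.5, 5.8]
gripper_width: 0.548
grasp_force: 120.9
```

```bash
python3 - <<'E'
from h import *
p=state(2); tilt(p,(.614,-.147))
E
```

```text
t 7.45 F [5.8  1.73 5.6 ] T [ 0.612 -1.278 -0.094] sd [0.036 0.039 0.018] pos [ 0.674 -0.139  0.023] w 0.544 g 120.9
brass n 1178 c [ 0.608 -0.13   0.034] axis [ 0.993  0.114 -0.011] tilt deg -0.6 yaw 6.6
```

Call:
{"api": "send_rows", "payload": {"deltas": "0 0 0 0; 0 0 0 0; 0 0 0 0; 0 0 0 0; 0 0 0 0", "claw": 1, "force": 20}}

```text
t: 8.0
eef_pos: [0.6687, -0.1401, 0.02]
tool_rot: [0.0, 0.998, 0.061, -0.0]
contact_force: [-0.0, 0.3, -0.2]
gripper_width: 0.997
grasp_force: 0.0
```

Call:
{"api": "send_rows", "payload": {"deltas": "0 0 -0.03 0; 0 0 -0.07 0; 0 0 -0.11 0; 0 0 -0.11 0"}}

```text
t: 8.4
eef_pos: [0.6727, -0.1414, 0.1367]
tool_rot: [0.001, 0.998, 0.061, 0.005]
contact_force: [0.8, 0.2, -0.5]
gripper_width: 1.002
grasp_force: 0.0
```

```bash
cat >> h.py <<'E'
def rects(c="scene"):
    p=bot.read_camera(c); P=cloud(p)
    for m in bot.masks_of(p,"housing_a"):
        k=m["mask"]&(p["depth"]>0); X=P[k]; z=np.percentile(X[:,2],90); X=X[np.abs(X[:,2]-z)<.004]
        (cx,cy),(w,h),a=cv2.minAreaRect((X[:,:2]*1000).astype(np.float32))
        v,u=np.nonzero(k); print((int(u.mean()),int(v.mean())),np.round([cx,cy,w,h,a],1),"z",round(z,3),round(m["confidence"],2))
    for l in bot.landmark_of(p,"housing_a"): print(np.round(l["xyz"],3))
    return p
E
python3 - <<'E'
from h import *
state(2); rects(); p=bot.read_camera("side"); tilt(p,(.614,-.147))
E
```

```text
t 8.45 F [ 0.09 -0.22 -0.32] T [-0.033 -0.014 -0.03 ] sd [0.028 0.008 0.006] pos [ 0.671 -0.141  0.134] w 1.0 g 0.0
(357, 272) [512.  -13.1 150.3  50.6   8.3] z 0.048 0.97
(370, 223) [468.4 145.1 142.6  53.3   8.1] z 0.048 0.95
(258, 270) [ 336.8 -106.3   47.4  152.    51. ] z 0.048 0.88
(376, 340) [ 616.9 -147.7  149.2   50.5    7.4] z 0.048 0.83
(303, 167) [212.8 266.5 147.7  54.8   8.8] z 0.048 0.73
[ 0.333 -0.103 -0.002]
[ 0.212  0.273 -0.003]
[ 0.618 -0.144 -0.001]
[ 0.516 -0.009  0.001]
[ 0.468  0.147 -0.001]
brass n 1302 c [ 0.614 -0.129  0.034] axis [0.993 0.119 0.001] tilt deg 0.0 yaw 6.9
```

Call:
{"api": "send_rows", "payload": {"deltas": "-0.022 -0.038 0 0; -0.043 -0.076 0 0; -0.064 -0.114 0 0; -0.0835 -0.148 0 -1.3; -0.0835 -0.148 0.02 -1.3"}}

```text
t: 9.2
eef_pos: [0.5661, 0.0026, 0.1106]
tool_rot: [-0.002, 0.997, 0.076, -0.0]
contact_force: [1.4, 0.1, -0.0]
gripper_width: 1.002
grasp_force: 0.0
```

Call:
{"api": "send_rows", "payload": {"deltas": "0 0 0.03 0; 0 0 0.06 0; 0 0 0.087 0; 0 0 0.087 0; 0 0 0.087 0"}}

```text
t: 9.7
eef_pos: [0.5675, -0.0036, 0.0228]
tool_rot: [0.0, 0.997, 0.072, -0.001]
contact_force: [0.1, -0.6, -0.0]
gripper_width: 1.002
grasp_force: 0.0
```

Call:
{"api": "send_rows", "payload": {"deltas": "0 0 0 0; 0 0 0 0; 0 0 0 0; 0 0 0 0; 0 0 0 0", "claw": 0, "force": 20}}

```text
t: 10.2
eef_pos: [0.569, -0.0032, 0.0245]
tool_rot: [-0.0, 0.997, 0.072, 0.001]
contact_force: [-2.0, 0.0, 6.3]
gripper_width: 0.559
grasp_force: 22.2
```

Call:
{"api": "send_rows", "payload": {"deltas": "0 0 0 0; -0.002 0 -0.009 0; -0.005 0 -0.018 0; -0.008 0 -0.026 0; -0.011 0 -0.033 0"}}

```text
t: 10.7
eef_pos: [0.5568, -0.0049, 0.0571]
tool_rot: [-0.0, 0.997, 0.072, 0.0]
contact_force: [-0.8, 0.2, -5.4]
gripper_width: 0.56
grasp_force: 21.5
```

Call:
{"api": "send_rows", "payload": {"deltas": "-0.0045 0 -0.008 0; -0.009 0 -0.016 0; -0.015 0 -0.024 0; -0.0215 0 -0.032 0; -0.0215 0 -0.032 0"}}

```text
t: 11.2
eef_pos: [0.5353, -0.0083, 0.0894]
tool_rot: [-0.0, 0.997, 0.072, 0.0]
contact_force: [-0.1, 0.3, -6.1]
gripper_width: 0.561
grasp_force: 21.6
```

Call:
{"api": "send_rows", "payload": {"deltas": "0 0 0 0; 0 0 0 0; 0 0 0 0; 0 0 0 0; 0 0 0 0"}}

```text
t: 11.7
eef_pos: [0.5359, -0.008, 0.088]
tool_rot: [0.0, 0.997, 0.072, -0.0]
contact_force: [0.4, 0.4, -5.1]
gripper_width: 0.553
grasp_force: 21.6
```

Call:
{"api": "send_rows", "payload": {"deltas": "0 0 0 0; 0 0 0 0; 0 0 -0.008 0; 0 0 -0.015 0; 0 0 -0.015 0", "force": 120}}

```text
t: 12.2
eef_pos: [0.537, -0.008, 0.1047]
tool_rot: [-0.0, 0.997, 0.072, 0.001]
contact_force: [0.1, -0.3, -4.5]
gripper_width: 0.543
grasp_force: 123.9
```

Call:
{"api": "send_rows", "payload": {"deltas": "0 0 0 0; 0 0 0 0; 0 0 0 0; 0 0 0 0"}}

```text
t: 12.6
eef_pos: [0.5358, -0.008, 0.1031]
tool_rot: [0.0, 0.997, 0.072, -0.0]
contact_force: [0.4, -0.6, -5.3]
gripper_width: 0.541
grasp_force: 123.9
```

```bash
python3 - <<'E'
from h import *
p=state(12); tilt(p,(.505,-.012))
E
```

```text
t 13.15 F [ 0.07 -0.01 -4.97] T [ 0.055 -0.233  0.021] sd [0.025 0.033 0.023] pos [ 0.536 -0.008  0.103] w 0.542 g 123.9
brass n 1667 c [0.479 0.001 0.085] axis [0.928 0.13  0.349] tilt deg 20.4 yaw 8.0
```

Call:
{"api": "send_rows", "payload": {"deltas": "0.005 0 0.012 0; 0.011 0 0.025 0; 0.0165 0 0.036 0; 0.0165 0 0.037 0; 0.0165 0 0.037 0"}}

```text
t: 13.7
eef_pos: [0.5535, -0.0054, 0.066]
tool_rot: [0.0, 0.997, 0.072, 0.001]
contact_force: [0.6, 0.0, -2.0]
gripper_width: 0.543
grasp_force: 124.3
```

Call:
{"api": "send_rows", "payload": {"deltas": "0.004 0 0.008 0; 0.0075 0 0.0145 0; 0.010 0 0.022 0; 0.013 0 0.0295 0; 0.0145 0 0.036 0", "claw": 0, "force": 20}}

```text
t: 14.2
eef_pos: [0.5693, -0.0035, 0.0313]
tool_rot: [0.0, 0.997, 0.072, 0.002]
contact_force: [7.0, -0.1, 7.3]
gripper_width: 0.546
grasp_force: 124.3
```

Call:
{"api": "send_rows", "payload": {"deltas": "0.0015 0 0.007 0; 0.0015 0 0.007 0; 0.0015 0 0.007 0"}}

```text
t: 14.5
eef_pos: [0.5708, -0.0033, 0.0257]
tool_rot: [-0.0, 0.997, 0.072, 0.002]
contact_force: [3.4, 1.2, 16.9]
gripper_width: 0.542
grasp_force: 124.1
```

```bash
python3 - <<'E'
from h import *
p=state(1); tilt(p,(.514,-.011))
E
```

```text
t 14.5 F [ 3.42  1.24 16.87] T [-0.144  0.416  0.075] sd [0. 0. 0.] pos [ 0.571 -0.003  0.026] w 0.542 g 124.1
brass n 1519 c [0.504 0.004 0.034] axis [ 0.989  0.147 -0.025] tilt deg -1.4 yaw 8.4
```

Call:
{"api": "send_rows", "payload": {"deltas": "0 0 0 0; 0 0 0 0; 0 0 0 0; 0 0 0 0; 0 0 -0.02 0", "claw": 1, "force": 20}}

```text
t: 15.05
eef_pos: [0.5658, -0.0033, 0.0412]
tool_rot: [0.0, 0.997, 0.072, -0.003]
contact_force: [0.3, -0.4, 0.6]
gripper_width: 1.002
grasp_force: 0.0
```

Call:
{"api": "send_rows", "payload": {"deltas": "0 0 -0.03 0; 0 0 -0.06 0; 0 0 -0.09 0; 0 0 -0.09 0"}}

```text
t: 15.45
eef_pos: [0.5705, -0.0034, 0.1369]
tool_rot: [-0.0, 0.997, 0.072, 0.003]
contact_force: [0.5, -0.1, 0.1]
gripper_width: 0.998
grasp_force: 0.0
```

Call:
{"api": "send_rows", "payload": {"deltas": "-0.004 -0.04 0 0; -0.009 -0.08 0 0; -0.014 -0.12 0 0; -0.0175 -0.161 0 0.8; -0.0175 -0.161 0 0.8"}}

```text
t: 15.95
eef_pos: [0.5251, 0.1606, 0.1321]
tool_rot: [-0.001, 0.998, 0.07, -0.001]
contact_force: [0.1, -0.5, -0.3]
gripper_width: 1.003
grasp_force: 0.0
```

```bash
python3 - <<'E'
from h import *
state(1); rects("scene"); 
p=bot.read_camera("side"); P=cloud(p)
for l in bot.landmark_of(p,"tray_in"): print("tray",np.round(l["xyz"],3),l["confidence"])
m=bot.masks_of(p,"tray_in"); print(len(m))
b=(np.abs(P[...,2]-.05)<.004)&(P[...,0]>.28)&(P[...,0]<.66)&(P[...,1]>.22)&(P[...,1]<.475)&(np.ptp(p["img"].astype(int),axis=-1)<20)
print(b.sum(),cv2.minAreaRect((P[b][:,:2]*1000).astype(np.float32)))
print(np.round(np.array(P[b].min(0)),3),np.round(P[b].max(0),3))
E
```

```text
t 15.95 F [ 0.08 -0.48 -0.29] T [-0.01   0.037 -0.034] sd [0. 0. 0.] pos [0.525 0.161 0.132] w 1.003 g 0.0
(376, 340) [ 616.6 -146.7  150.1   51.3    6.6] z 0.048 0.89
(373, 224) [472.  144.7 150.3  51.    6.7] z 0.048 0.85
(303, 167) [213.9 264.8 147.9  53.2   6.1] z 0.048 0.82
(258, 270) [ 336.8 -106.    48.1  150.3   50.7] z 0.048 0.77
(358, 272) [513.5 -12.8 149.9  52.7   7.2] z 0.048 0.74
[ 0.334 -0.105 -0.001]
[ 0.211  0.272 -0.002]
[ 0.47   0.148 -0.002]
[ 0.516 -0.008 -0.001]
[ 0.615 -0.144 -0.   ]
tray [0.468 0.351 0.001] 0.86
1
3843 ((470.4852294921875, 352.1444091796875), (217.69444274902344, 266.3128356933594), 80.1165771484375)
[0.322 0.225 0.046] [0.617 0.475 0.053]
```

Call:
{"api": "send_rows", "payload": {"deltas": "0 0 0.04 0; 0 0 0.08 0; 0 0 0.109 0; 0 0 0.109 0; 0 0 0.109 0"}}

```text
t: 16.8
eef_pos: [0.5279, 0.1526, 0.0246]
tool_rot: [0.0, 0.998, 0.065, -0.0]
contact_force: [0.1, 0.9, 0.4]
gripper_width: 1.003
grasp_force: 0.0
```

Call:
{"api": "send_rows", "payload": {"deltas": "0 0 0 0; 0 0 0 0; 0 0 0 0; 0 0 0 0; 0 0 0 0", "claw": 0, "force": 20}}

```text
t: 17.3
eef_pos: [0.5286, 0.1539, 0.0258]
tool_rot: [-0.001, 0.998, 0.065, 0.001]
contact_force: [-1.1, 0.3, 8.0]
gripper_width: 0.558
grasp_force: 21.0
```

Call:
{"api": "send_rows", "payload": {"deltas": "0 0 0 0; -0.002 0 -0.009 0; -0.005 0 -0.018 0; -0.008 0 -0.026 0; -0.011 0 -0.033 0"}}

```text
t: 17.8
eef_pos: [0.5162, 0.152, 0.0581]
tool_rot: [-0.0, 0.998, 0.065, 0.0]
contact_force: [-0.6, -0.3, -3.8]
gripper_width: 0.559
grasp_force: 21.4
```

Call:
{"api": "send_rows", "payload": {"deltas": "-0.0045 0 -0.008 0; -0.009 0 -0.016 0; -0.015 0 -0.024 0; -0.0215 0 -0.032 0; -0.0215 0 -0.032 0"}}

```text
t: 18.3
eef_pos: [0.4948, 0.1493, 0.0903]
tool_rot: [-0.0, 0.998, 0.065, 0.0]
contact_force: [0.8, -0.1, -3.5]
gripper_width: 0.56
grasp_force: 25.0
```

Call:
{"api": "send_rows", "payload": {"deltas": "0 0 0 0; 0 0 0 0; 0 0 0 0; 0 0 0 0; 0 0 0 0"}}

```text
t: 18.8
eef_pos: [0.4956, 0.1494, 0.0893]
tool_rot: [-0.0, 0.998, 0.065, 0.0]
contact_force: [0.9, -0.5, 1.9]
gripper_width: 0.555
grasp_force: 25.6
```

```bash
python3 - <<'E'
from h import *
p=state(5); tilt(p,(.465,.146)); save(p,"s4.png",(170,150,350,310),4)
E
```

```text
t 19.0 F [0.06 0.19 1.97] T [ 0.066  0.348 -0.04 ] sd [0.028 0.019 0.018] pos [0.496 0.149 0.089] w 0.557 g 25.6
brass n 2188 c [0.445 0.159 0.064] axis [0.866 0.102 0.49 ] tilt deg 29.4 yaw 6.8
```

View pics/s4.png

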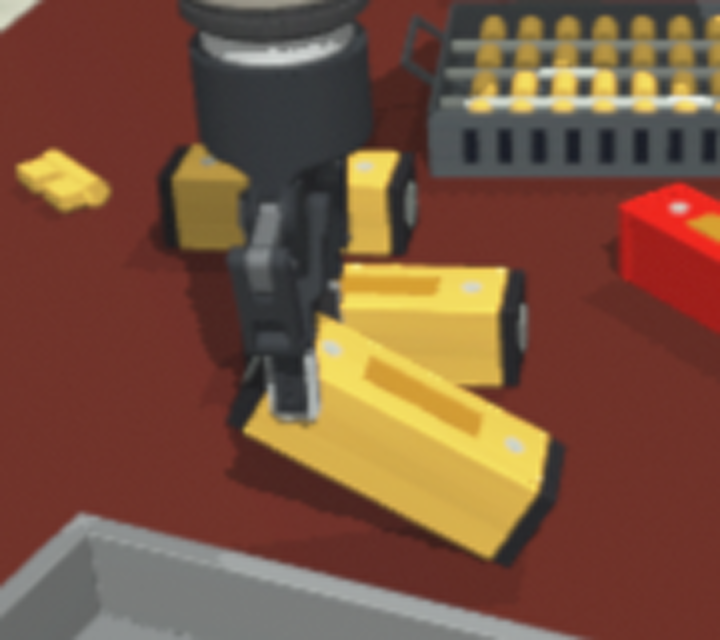

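Call:
{"api": "send_rows", "payload": {"deltas": "0 0 0 0; 0 0 0 0; 0 0 -0.008 0; 0 0 -0.015 0; 0 0 -0.02 0", "force": 120}}

```text
t: 19.55
eef_pos: [0.4952, 0.1491, 0.1097]
tool_rot: [0.0, 0.998, 0.065, 0.0]
contact_force: [-0.6, 0.3, -4.2]
gripper_width: 0.543
grasp_force: 123.6
```

Call:
{"api": "send_rows", "payload": {"deltas": "0 0 0 0; 0 0 0 0; 0 0 0 0; 0 0 0 0"}}

```text
t: 19.95
eef_pos: [0.4951, 0.1492, 0.109]
tool_rot: [0.0, 0.998, 0.065, -0.0]
contact_force: [0.7, 0.3, -4.3]
gripper_width: 0.543
grasp_force: 123.5
```

```bash
python3 - <<'E'
from h import *
p=state(10); tilt(p,(.465,.146))
E
```

```text
t 20.4 F [ 0.17 -0.19 -4.75] T [ 0.054 -0.268  0.008] sd [0.017 0.028 0.034] pos [0.495 0.149 0.109] w 0.538 g 123.5
brass n 2230 c [0.445 0.159 0.083] axis [0.852 0.1   0.514] tilt deg 30.9 yaw 6.7
```

Call:
{"api": "send_rows", "payload": {"deltas": "0 0 0.01 0; 0 0 0.02 0; 0 0 0.02 0"}}

```text
t: 20.75
eef_pos: [0.496, 0.1495, 0.089]
tool_rot: [-0.0, 0.998, 0.065, 0.0]
contact_force: [-0.6, 0.3, 7.5]
gripper_width: 0.542
grasp_force: 124.5
```

Call:
{"api": "send_rows", "payload": {"deltas": "0.006 0 0.009 0; 0.0125 0 0.017 0; 0.018 0 0.027 0; 0.0225 0 0.036 0; 0.0255 0 0.044 0"}}

```text
t: 21.25
eef_pos: [0.5257, 0.154, 0.0467]
tool_rot: [-0.001, 0.998, 0.065, 0.004]
contact_force: [7.8, 3.0, 12.6]
gripper_width: 0.542
grasp_force: 123.1
```

Call:
{"api": "send_rows", "payload": {"deltas": "0.0035 0 0.008 0; 0.007 0 0.015 0; 0.0075 0 0.021 0; 0.0075 0 0.021 0"}}

```text
t: 21.65
eef_pos: [0.5322, 0.1547, 0.0268]
tool_rot: [-0.001, 0.998, 0.065, 0.003]
contact_force: [2.9, 1.7, 21.4]
gripper_width: 0.542
grasp_force: 124.7
```

Call:
{"api": "send_rows", "payload": {"deltas": "0 0 0 0; 0 0 0 0; 0 0 0 0; 0 0 0 0; 0 0 -0.01 0", "claw": 1, "force": 20}}

```text
t: 22.15
eef_pos: [0.5268, 0.1532, 0.0333]
tool_rot: [0.001, 0.998, 0.065, -0.001]
contact_force: [-0.7, -0.3, 0.2]
gripper_width: 0.997
grasp_force: 0.0
```

Call:
{"api": "send_rows", "payload": {"deltas": "0 0 -0.04 0; 0 0 -0.065 0; 0 0 -0.065 0"}}

```text
t: 22.45
eef_pos: [0.5305, 0.1542, 0.1031]
tool_rot: [-0.001, 0.998, 0.065, 0.003]
contact_force: [0.9, -0.6, -0.5]
gripper_width: 1.0
grasp_force: 0.0
```

```bash
python3 - <<'E'
from h import *
p=state(4); tilt(p,(.475,.146)); rects("scene")
E
```

```text
t 22.6 F [-0.07 -0.13 -0.27] T [ 0.019 -0.008 -0.   ] sd [0.022 0.033 0.024] pos [0.528 0.154 0.099] w 1.001 g 0.0
brass n 2244 c [0.47  0.162 0.035] axis [0.991 0.131 0.004] tilt deg 0.2 yaw 7.5
(358, 272) [513.2 -12.6 149.8  50.6   8.2] z 0.048 0.93
(258, 270) [ 336.7 -105.9   48.2  151.2   51. ] z 0.048 0.87
(376, 341) [ 617.9 -147.2  146.9   50.     7.2] z 0.048 0.71
(374, 224) [473.6 145.1 149.6  51.4   7.4] z 0.048 0.67
(303, 167) [212.  266.5 151.2  52.8   9.3] z 0.048 0.62
[ 0.21   0.271 -0.002]
[ 0.514 -0.006 -0.002]
[ 0.337 -0.103 -0.004]
[ 0.467  0.148 -0.001]
[ 0.618 -0.144  0.001]
```

Call:
{"api": "send_rows", "payload": {"deltas": "-0.03 0 0 0; -0.056 0 0 0; -0.056 0 0.03 0; -0.056 0 0.06 0; -0.056 0 0.074 0"}}

```text
t: 23.3
eef_pos: [0.4709, 0.1458, 0.0231]
tool_rot: [0.001, 0.998, 0.066, -0.002]
contact_force: [-0.7, -0.5, 0.6]
gripper_width: 1.004
grasp_force: 0.0
```

Call:
{"api": "send_rows", "payload": {"deltas": "0 0 0 0; 0 0 0 0; 0 0 0 0; 0 0 0 0; 0 0 0 0", "claw": 0, "force": 80}}

```text
t: 23.8
eef_pos: [0.4735, 0.1465, 0.0265]
tool_rot: [-0.0, 0.998, 0.065, 0.001]
contact_force: [-0.7, -0.6, 6.0]
gripper_width: 0.544
grasp_force: 83.3
```

Call:
{"api": "send_rows", "payload": {"deltas": "0 0 -0.01 0; 0 0 -0.02 0; 0 0 -0.025 0; 0 0 -0.025 0; 0 0 -0.025 0"}}

```text
t: 24.3
eef_pos: [0.4724, 0.1464, 0.0504]
tool_rot: [-0.0, 0.998, 0.066, 0.0]
contact_force: [-0.0, 0.1, -4.8]
gripper_width: 0.55
grasp_force: 83.2
```

```bash
python3 - <<'E'
from h import *
p=state(16); tilt(p,(.471,.146))
E
```

```text
t 25.05 F [-0.18 -0.07 -4.92] T [ 0.013 -0.109 -0.001] sd [0.028 0.03  0.044] pos [0.473 0.146 0.05 ] w 0.551 g 83.2
brass n 1948 c [0.468 0.163 0.056] axis [ 0.989  0.15  -0.018] tilt deg -1.0 yaw 8.6
```

Call:
{"api": "send_rows", "payload": {"deltas": "0.02 0 0 0; 0.04 0 0 0; 0.06 0 0 0; 0.06 0 0.012 0; 0.06 0 0.024 0"}}

```text
t: 25.6
eef_pos: [0.5322, 0.1542, 0.0259]
tool_rot: [-0.0, 0.998, 0.065, 0.0]
contact_force: [-6.9, -2.8, 70.8]
gripper_width: 0.551
grasp_force: 95.1
```

Call:
{"api": "send_rows", "payload": {"deltas": "0 0 0.001 0; 0 0 0.001 0; 0 0 0.001 0"}}

```text
t: 25.9
eef_pos: [0.5324, 0.1542, 0.0254]
tool_rot: [-0.0, 0.998, 0.065, 0.001]
contact_force: [2.0, 1.1, -0.1]
gripper_width: 0.55
grasp_force: 87.5
```

Call:
{"api": "send_rows", "payload": {"deltas": "0 0 0 0; 0 0 0 0; 0 0 0 0; 0 0 -0.03 0; 0 0 -0.07 0", "claw": 1, "force": 20}}

```text
t: 26.4
eef_pos: [0.5299, 0.1535, 0.0942]
tool_rot: [0.001, 0.998, 0.065, -0.003]
contact_force: [0.9, 0.5, 0.4]
gripper_width: 0.999
grasp_force: 0.0
```

Call:
{"api": "send_rows", "payload": {"deltas": "-0.03 0 0 0; -0.064 0 0 0; -0.064 0 0.03 0; -0.064 0 0.064 0; -0.064 0 0.064 0"}}

```text
t: 26.9
eef_pos: [0.4655, 0.1449, 0.0285]
tool_rot: [0.001, 0.998, 0.066, -0.003]
contact_force: [0.1, 0.4, 0.5]
gripper_width: 1.004
grasp_force: 0.0
```

```bash
python3 - <<'E'
from h import *
p=state(1); tilt(p,(.53,.153)); rects("scene")
E
```

```text
t 26.9 F [0.09 0.38 0.48] T [0.046 0.01  0.06 ] sd [0. 0. 0.] pos [0.465 0.145 0.029] w 1.004 g 0.0
brass n 1754 c [0.537 0.171 0.036] axis [0.988 0.03  0.154] tilt deg 8.8 yaw 1.7
(376, 341) [ 616.7 -147.4  149.7   51.1    6.9] z 0.048 0.98
(302, 167) [212.7 266.1 149.9  52.8   7.3] z 0.048 0.97
(258, 270) [ 336.7 -106.1   48.   153.6   50.8] z 0.048 0.91
(358, 272) [513.  -13.2 150.3  51.7   6.8] z 0.048 0.83
(401, 231) [539.3 153.3 138.3  73.6  18.6] z 0.048 0.83
[ 0.334 -0.102 -0.002]
[ 0.21   0.272 -0.   ]
[ 0.516 -0.01   0.001]
[ 0.614 -0.144 -0.002]
[ 0.527  0.155 -0.002]
```

Call:
{"api": "send_rows", "payload": {"deltas": "0 0 0 0; 0 0 0 0; 0 0 0 0; 0 0 0 0; 0 0 0 0", "claw": 0, "force": 20}}

```text
t: 27.6
eef_pos: [0.469, 0.1459, 0.0321]
tool_rot: [-0.0, 0.998, 0.065, 0.0]
contact_force: [-0.7, 0.3, 7.5]
gripper_width: 0.559
grasp_force: 21.1
```

Call:
{"api": "send_rows", "payload": {"deltas": "0.009 0 -0.034 0; 0.022 0 -0.055 0; 0.037 0 -0.066 0; 0.038 0 -0.067 0; 0.038 0 -0.067 0"}}

```text
t: 28.1
eef_pos: [0.5052, 0.1505, 0.0976]
tool_rot: [0.0, 0.998, 0.065, -0.001]
contact_force: [-0.2, -0.8, -5.0]
gripper_width: 0.56
grasp_force: 23.5
```

```bash
python3 - <<'E'
from h import *
p=state(5); tilt(p,(.53,.153)); save(p,"s5.png",(150,150,350,310),4)
E
```

```text
t 28.3 F [-0.18 -0.01 -4.68] T [-0.006  0.295 -0.014] sd [0.01  0.008 0.022] pos [0.504 0.15  0.097] w 0.558 g 23.5
brass n 1984 c [0.568 0.177 0.084] axis [ 0.992  0.077 -0.096] tilt deg -5.5 yaw 4.4
```

View pics/s5.png

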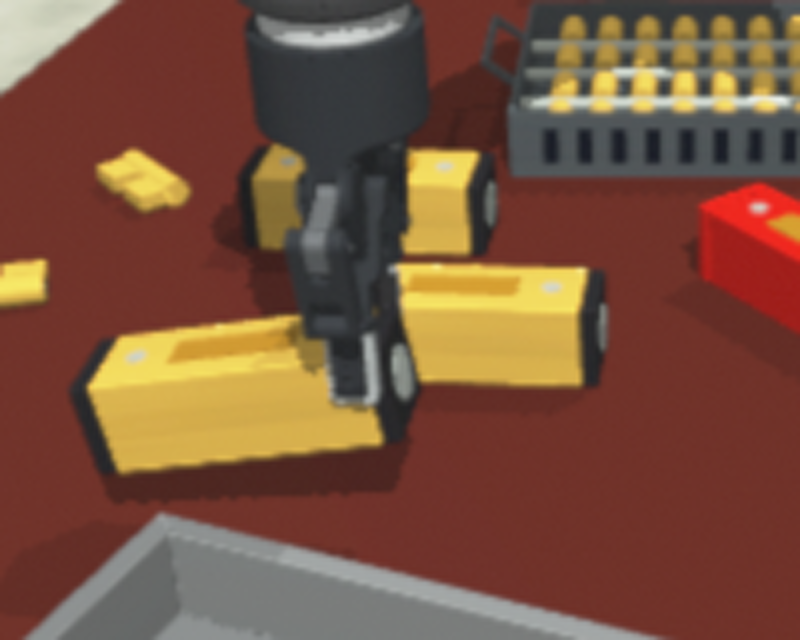

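Call:
{"api": "send_rows", "payload": {"deltas": "0 0 -0.045 0; 0 0 0 0; 0 0 -0.045 0; 0 0 0 0; 0 0 0 0"}}

```text
t: 28.85
eef_pos: [0.5089, 0.1518, 0.0989]
tool_rot: [-0.001, 0.998, 0.065, 0.003]
contact_force: [2.0, 2.2, 0.6]
gripper_width: 0.555
grasp_force: 33.9
```

```bash
python3 - <<'E'
from h import *
p=state(4); tilt(p,(.53,.153))
E
```

```text
t 29.0 F [ 2.33  1.33 -0.08] T [ 0.43  -0.886  0.022] sd [0.106 0.109 0.037] pos [0.508 0.151 0.099] w 0.556 g 33.7
brass n 1392 c [0.504 0.175 0.076] axis [ 0.544  0.081 -0.835] tilt deg -56.6 yaw 8.5
```

```bash
python3 - <<'E'
from h import *
p=state(3); tilt(p,(.53,.153)); q=bot.read_camera("scene")
a=cv2.resize(p["img"][150:310,150:350],(400,320)); b=cv2.resize(q["img"][130:290,300:500],(400,320))
cv2.imwrite("pics/s6.png",np.hstack([a,b])[:,:,::-1]); print(bot.get_obs()["q"].round(3))
E
```

```text
t 29.15 F [3.32 1.64 0.96] T [ 0.477 -1.089  0.02 ] sd [0.009 0.085 0.021] pos [0.508 0.151 0.099] w 0.55 g 33.8
brass n 1386 c [0.504 0.175 0.076] axis [ 0.531  0.076 -0.844] tilt deg -57.6 yaw 8.2
[-0.707  0.446  0.375  2.044 -0.25   0.693 -1.611]
```

View pics/s6.png

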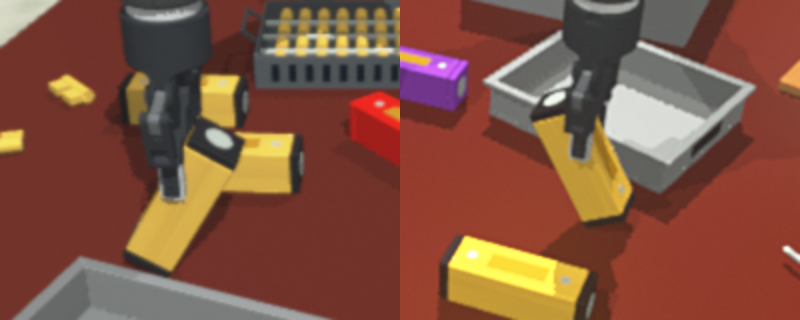

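Call:
{"api": "send_rows", "payload": {"deltas": "-0.011 0 0.002 0; -0.0225 0 0.006 0; -0.033 0 0.011 0; -0.043 0 0.016 0; -0.043 0 0.016 0"}}

```text
t: 29.75
eef_pos: [0.4603, 0.1445, 0.0811]
tool_rot: [0.001, 0.998, 0.066, -0.002]
contact_force: [-2.0, 1.0, 1.1]
gripper_width: 0.559
grasp_force: 31.6
```

```bash
python3 - <<'E'
from h import *
p=state(4); tilt(p,(.51,.153),.13)
E
```

```text
t 29.9 F [-1.57  0.5  -1.87] T [0.123 0.437 0.029] sd [0.094 0.174 0.038] pos [0.462 0.144 0.081] w 0.555 g 30.9
brass n 1676 c [0.479 0.167 0.066] axis [ 0.823  0.112 -0.557] tilt deg -33.8 yaw 7.7
```

Call:
{"api": "send_rows", "payload": {"deltas": "0 0 0 0; 0 0 0 0; 0 0 -0.006 0; 0 0 -0.012 0; 0 0 -0.015 0", "force": 60}}

```text
t: 30.45
eef_pos: [0.4641, 0.1452, 0.0982]
tool_rot: [-0.0, 0.998, 0.065, 0.001]
contact_force: [-0.7, 0.4, -5.4]
gripper_width: 0.553
grasp_force: 67.0
```

Call:
{"api": "send_rows", "payload": {"deltas": "0 0 0 0; 0 0 0 0; 0 0 0 0; 0 0 0 0; 0 0 0 0"}}

```text
t: 30.95
eef_pos: [0.4635, 0.1451, 0.0972]
tool_rot: [0.0, 0.998, 0.065, -0.0]
contact_force: [0.6, -0.4, -4.4]
gripper_width: 0.55
grasp_force: 67.0
```

```bash
python3 - <<'E'
from h import *
p=state(8); tilt(p,(.50,.153),.13)
E
```

```text
t 31.3 F [ 0.16 -0.13 -4.95] T [-0.013  0.166 -0.002] sd [0.025 0.025 0.019] pos [0.464 0.145 0.097] w 0.55 g 67.0
brass n 1712 c [0.481 0.168 0.082] axis [ 0.829  0.107 -0.549] tilt deg -33.3 yaw 7.4
```

Call:
{"api": "send_rows", "payload": {"deltas": "0 0 0.006 0; 0 0 0.012 0; 0 0 0.015 0; 0 0 0.015 0"}}

```text
t: 31.75
eef_pos: [0.4632, 0.145, 0.0817]
tool_rot: [0.0, 0.998, 0.065, -0.0]
contact_force: [0.4, -0.9, -4.0]
gripper_width: 0.552
grasp_force: 67.4
```

Call:
{"api": "send_rows", "payload": {"deltas": "-0.006 0 0.005 0; -0.012 0 0.0095 0; -0.017 0 0.014 0; -0.022 0 0.019 0; -0.027 0 0.0245 0"}}

```text
t: 32.25
eef_pos: [0.4388, 0.1421, 0.0589]
tool_rot: [-0.001, 0.998, 0.065, 0.002]
contact_force: [-0.2, -1.3, 5.0]
gripper_width: 0.554
grasp_force: 66.1
```

Call:
{"api": "send_rows", "payload": {"deltas": "-0.004 0 0.0055 0; -0.008 0 0.0115 0; -0.011 0 0.016 0; -0.013 0 0.020 0; -0.014 0 0.022 0"}}

```text
t: 32.75
eef_pos: [0.4236, 0.14, 0.0359]
tool_rot: [-0.0, 0.998, 0.065, 0.001]
contact_force: [-0.3, -0.4, 2.6]
gripper_width: 0.555
grasp_force: 65.6
```

```bash
python3 - <<'E'
from h import *
p=state(2); tilt(p,(.46,.146),.13); rects("scene")
E
```

```text
t 32.8 F [-0.27 -0.55  4.1 ] T [-0.025 -0.735 -0.04 ] sd [0.012 0.001 0.005] pos [0.424 0.14  0.036] w 0.552 g 65.5
brass n 1880 c [0.457 0.162 0.038] axis [ 0.992  0.112 -0.05 ] tilt deg -2.9 yaw 6.4
(376, 340) [ 616.6 -147.4  150.    51.     7.4] z 0.048 0.86
(258, 270) [ 336.6 -105.8   48.1  151.4   50.9] z 0.048 0.85
(303, 167) [212.2 267.3 149.6  53.5   9.2] z 0.048 0.74
(358, 272) [513.  -13.  149.6  51.5   8.8] z 0.048 0.73
(370, 221) [449.  141.2 132.5  50.9   7. ] z 0.055 0.72
[ 0.514 -0.007  0.   ]
[ 0.621 -0.145 -0.002]
[ 0.334 -0.105  0.002]
[ 0.212  0.272 -0.002]
[0.449 0.145 0.005]
```

Call:
{"api": "send_rows", "payload": {"deltas": "-0.001 0 0.003 0; -0.001 0 0.005 0; -0.001 0 0.005 0"}}

```text
t: 33.3
eef_pos: [0.421, 0.1395, 0.0304]
tool_rot: [0.0, 0.998, 0.066, -0.001]
contact_force: [-1.1, -0.6, 2.5]
gripper_width: 0.557
grasp_force: 65.6
```

Call:
{"api": "send_rows", "payload": {"deltas": "0 0 0 0; 0 0 0 0; 0 0 0 0; 0 0 0 0; 0 0 -0.02 0", "claw": 1, "force": 20}}

```text
t: 33.8
eef_pos: [0.4205, 0.139, 0.0496]
tool_rot: [0.001, 0.998, 0.065, -0.002]
contact_force: [-0.5, -0.0, 0.3]
gripper_width: 1.003
grasp_force: 0.0
```

Call:
{"api": "send_rows", "payload": {"deltas": "0 0 -0.04 0; 0 0 -0.06 0; 0 0 -0.06 0"}}

```text
t: 34.1
eef_pos: [0.4237, 0.1404, 0.1131]
tool_rot: [-0.001, 0.998, 0.065, 0.002]
contact_force: [-0.6, -0.1, 0.4]
gripper_width: 1.002
grasp_force: 0.0
```

```bash
python3 - <<'E'
from h import *
p=state(2); tilt(p,(.46,.146),.13); rects("scene"); rects("side")
E
```

```text
t 34.15 F [-0.4   0.2  -0.02] T [0.024 0.009 0.02 ] sd [0.021 0.01  0.015] pos [0.423 0.14  0.112] w 1.0 g 0.0
brass n 2253 c [0.449 0.159 0.035] axis [ 0.991  0.134 -0.004] tilt deg -0.2 yaw 7.7
(376, 341) [ 616.7 -146.9  149.7   50.9    7.6] z 0.048 0.82
(365, 221) [452.5 141.3 149.   52.1   7.6] z 0.048 0.72
(358, 272) [513.4 -13.1 149.6  52.    8.2] z 0.048 0.68
(303, 167) [212.4 266.8 150.6  52.5   8.9] z 0.048 0.64
(258, 270) [ 336.4 -105.8   47.9  152.7   51.1] z 0.048 0.59
[ 0.515 -0.009  0.001]
[0.449 0.144 0.   ]
[ 0.213  0.271 -0.002]
[ 0.337 -0.104 -0.002]
(260, 230) [513.2  -8.9 149.3  51.7   8.3] z 0.049 0.93
(240, 199) [ 616.  -144.5  147.7   53.3    5.9] z 0.049 0.92
(272, 273) [451.5 145.8 148.3  51.2   7.3] z 0.049 0.88
(394, 334) [211.5 270.  149.6  51.9   7.1] z 0.048 0.72
(353, 218) [ 336.5 -102.1   51.1  152.5   51.2] z 0.049 0.72
[0.214 0.27  0.002]
[0.454 0.138 0.001]
[ 0.336 -0.103 -0.002]
[ 0.616 -0.147 -0.001]
[ 0.512 -0.006 -0.002]
```

Call:
{"api": "send_rows", "payload": {"deltas": "0.031 0 0 0; 0.031 0 0.03 0; 0.031 0 0.06 0; 0.031 0 0.085 0; 0.031 0 0.085 0"}}

```text
t: 35.0
eef_pos: [0.4504, 0.1426, 0.023]
tool_rot: [0.001, 0.998, 0.065, -0.003]
contact_force: [0.0, -0.7, -0.3]
gripper_width: 0.996
grasp_force: 0.0
```

Call:
{"api": "send_rows", "payload": {"deltas": "0 0 0 0; 0 0 0 0; 0 0 0 0; 0 0 0 0; 0 0 0 0", "claw": 0, "force": 80}}

```text
t: 35.5
eef_pos: [0.4537, 0.144, 0.0273]
tool_rot: [-0.001, 0.998, 0.065, 0.001]
contact_force: [-0.7, -1.2, 5.4]
gripper_width: 0.548
grasp_force: 82.7
```

Call:
{"api": "send_rows", "payload": {"deltas": "0 0 -0.01 0; 0 0 -0.02 0; 0 0 -0.025 0; 0 0 -0.025 0; 0 0 -0.025 0"}}

```text
t: 36.0
eef_pos: [0.4526, 0.1438, 0.051]
tool_rot: [-0.0, 0.998, 0.066, 0.0]
contact_force: [0.1, -0.2, -6.0]
gripper_width: 0.541
grasp_force: 83.1
```

```bash
python3 - <<'E'
from h import *
p=state(12); tilt(p,(.452,.146),.12)
E
```

```text
t 36.55 F [-0.03  0.04 -4.82] T [-0.016  0.082  0.01 ] sd [0.022 0.03  0.037] pos [0.453 0.144 0.051] w 0.55 g 83.1
brass n 1969 c [0.446 0.16  0.055] axis [ 0.988  0.152 -0.022] tilt deg -1.3 yaw 8.7
```

The balance of the third housing changed by about 0.19 N m, so its plunger is the loose one. I'm taking it to the reject tray.

Call:
{"api": "send_rows", "payload": {"deltas": "0 0 -0.025 0; 0 0 -0.05 0; 0 0 -0.07 0; 0 0 -0.07 0"}}

```text
t: 37.0
eef_pos: [0.4544, 0.1443, 0.1229]
tool_rot: [-0.001, 0.998, 0.065, 0.002]
contact_force: [0.8, 0.5, -4.6]
gripper_width: 0.549
grasp_force: 84.8
```

Call:
{"api": "send_rows", "payload": {"deltas": "0.009 -0.041 0 3.5; 0.018 -0.082 0 7; 0.027 -0.122 0 10.5; 0.036 -0.163 0 14; 0.045 -0.203 0 17.5"}}

```text
t: 37.5
eef_pos: [0.47, 0.3523, 0.1192]
tool_rot: [0.001, 0.996, -0.088, -0.001]
contact_force: [1.3, -0.6, -4.9]
gripper_width: 0.549
grasp_force: 84.6
```

Call:
{"api": "send_rows", "payload": {"deltas": "0 0 0 0; 0 0 0 0; 0 0 0.02 0; 0 0 0.04 0; 0 0 0.055 0"}}

```text
t: 38.0
eef_pos: [0.4702, 0.3485, 0.0639]
tool_rot: [0.001, 0.996, -0.088, -0.001]
contact_force: [0.2, -0.5, -5.2]
gripper_width: 0.545
grasp_force: 84.9
```

Call:
{"api": "send_rows", "payload": {"deltas": "0 0 0.01 0; 0 0 0.018 0; 0 0 0.025 0; 0 0 0.03 0; 0 0 0.033 0"}}

```text
t: 38.5
eef_pos: [0.4709, 0.3509, 0.0326]
tool_rot: [-0.0, 0.996, -0.087, 0.0]
contact_force: [0.2, -1.1, -4.3]
gripper_width: 0.546
grasp_force: 84.9
```

```bash
python3 - <<'E'
from h import *
p=state(2); q=bot.read_camera("scene")
a=cv2.resize(p["img"][240:440,90:340],(400,320)); b=cv2.resize(q["img"][110:270,300:500],(400,320))
cv2.imwrite("pics/s7.png",np.hstack([a,b])[:,:,::-1])
E
```

```text
t 38.55 F [ 0.34 -0.73 -4.81] T [0.036 0.103 0.006] sd [0.    0.054 0.018] pos [0.471 0.351 0.033] w 0.546 g 84.9
```

View pics/s7.png

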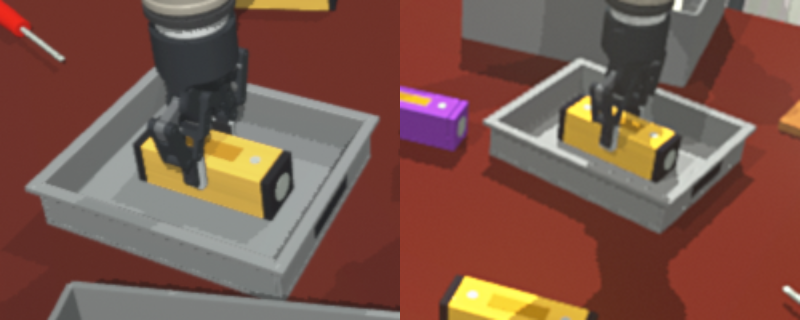

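Call:
{"api": "send_rows", "payload": {"deltas": "0 0 0.001 0; 0 0 0.002 0; 0 0 0.003 0; 0 0 0.003 0"}}

```text
t: 39.05
eef_pos: [0.4711, 0.3511, 0.0324]
tool_rot: [-0.001, 0.996, -0.087, -0.0]
contact_force: [-7.3, -4.6, 19.9]
gripper_width: 0.547
grasp_force: 87.8
```

Call:
{"api": "send_rows", "payload": {"deltas": "0 0 0 0; 0 0 0 0; 0 0 0 0; 0 0 0 0; 0 0 -0.02 0", "claw": 1, "force": 20}}

```text
t: 39.55
eef_pos: [0.4693, 0.3498, 0.0479]
tool_rot: [0.002, 0.996, -0.087, -0.001]
contact_force: [-1.3, 0.1, 0.6]
gripper_width: 0.999
grasp_force: 0.0
```

Call:
{"api": "send_rows", "payload": {"deltas": "0 0 -0.04 0; 0 0 -0.08 0; 0 0 -0.12 0; 0 0 -0.15 0; 0 0 -0.15 0"}}

```text
t: 40.05
eef_pos: [0.4732, 0.3522, 0.2043]
tool_rot: [-0.003, 0.996, -0.087, 0.003]
contact_force: [0.6, 0.2, 0.3]
gripper_width: 1.0
grasp_force: 0.0
```

```bash
python3 - <<'E'
from h import *
p=state(2); tilt(p,(.47,.351),.12); rects("side"); rects("scene")
E
```

```text
t 40.1 F [0.39 0.39 0.35] T [0.031 0.002 0.007] sd [0.011 0.023 0.009] pos [0.472 0.352 0.202] w 0.999 g 0.0
brass n 3304 c [0.469 0.365 0.042] axis [ 0.985 -0.173  0.003] tilt deg 0.2 yaw -10.0
(253, 200) [ 582.4 -147.4   81.1   51.5    6.9] z 0.049 0.96
(395, 334) [211.7 269.8 149.6  52.8   8. ] z 0.048 0.88
(353, 218) [ 336.  -101.3   51.5  150.8   49.9] z 0.049 0.77
(223, 344) [469.1 353.4  50.8 150.   79.7] z 0.054 0.76
(265, 230) [512.5  -8.9 149.2  52.7   7.5] z 0.049 0.58
[0.21  0.269 0.001]
[ 0.615 -0.147 -0.   ]
[ 0.512 -0.007  0.001]
[0.47  0.35  0.007]
[ 0.336 -0.105 -0.   ]
(407, 178) [471.1 349.1  51.7 148.7  80.3] z 0.053 0.94
(302, 166) [212.6 266.1 150.   53.4   8.1] z 0.048 0.93
(258, 270) [ 337.3 -106.3   48.3  153.5   51.1] z 0.048 0.73
(376, 340) [ 616.6 -147.3  149.6   50.4    7.4] z 0.048 0.72
(357, 272) [513.6 -11.9 149.   51.5   8.7] z 0.048 0.7
[ 0.614 -0.147 -0.002]
[ 0.515 -0.009  0.002]
[0.467 0.354 0.004]
[0.211 0.273 0.   ]
[ 0.339 -0.103 -0.001]
```

```bash
python3 -c "
from station import bot
print(bot.hand_in())"
```

```text
the job is handed in; nothing more can be done
None
```

The housing that lay nearest the tray has the loose plunger: its balance shifted by about 0.19 N m after tipping it each way (on the second way it swung past 30 to about 57 degrees in the grip before I brought it back), and it now lies flat in the middle of the reject tray; I tipped the other two one way only (about 30 and 20 degrees), found no shift, and set them back within about 3 mm of where they were, and the job is handed in.

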